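Grip the tin in the press chuck, unlatch the press arm and hold it up

ROBOT

A 6-joint arm with a two-finger parallel gripper is mounted at the origin on the work surface. World frame = base frame: x ahead of the robot, y to its left, z up, the work surface at z = 0. Lengths are in mm, angles in rad, forces in N, time in s.
With the tool pointing down it reaches from about 400 to 925 mm from the base axis. Payload 12.5 kg.
Tool frame: the origin (TCP) lies at the very end of the fingers, on their centre line; the grasp point (between the pads) lies 19 mm behind it (env.grip_point_offset is the distance from the TCP to the grasp point, in mm); z points along the fingers, y is the direction in which the jaws open and shut (so a half turn about z gives the same grasp; the last joint's range is limited). The gripper opens to 95 mm and grips with 3 to 60 N. Pads are 20 mm wide; open, the fingers measure 119 mm over their backs; the gripper's body (75 mm by 180 mm) begins 59 mm behind the grasp point.
Start: joints at [1.223, 0.491, 1.559, -0, 1.092, -0.106], TCP at [149.638, 606.84, 214.661] pointing down, gripper open.
Joint ranges: [-3.1, 3.1], [-0.84, 2.19], [0.05, 2.79], [-1.13, 4.28], [0.06, 2.93], [-2.69, 2.69]. Speed limits (rad/s): [2.22, 2.22, 2.79, 3.14, 3.14, 3.14].

INTERFACE

Orientations are given as [roll, pitch, yaw] about the fixed x, y, z axes, in that order (R = Rz(yaw) Ry(pitch) Rx(roll)).
In Python, from cell import env gives the robot as it stands.
- The arm moves only by the tool drive_tool, never from a script. Its argument "commands" is a list of rows, each an object of numbers: "dx", "dy", "dz": the shift along the world's x, y, z in mm; "yaw": the turn about the world's z in degrees. In form: [{"dx": .., "dy": .., "dz": .., "yaw": ..}, ...]. A call has 1 to 5 rows; each row shifts and turns the commanded pose from where the row before left it; what a row does not reach is not made up. A row lasts 1/12 s, in which the tool goes at most 41.7 mm and 7.16 degrees, less where a joint would pass 70% of its speed; a pose out of reach is approached as far as the arm can. A call with a gripper value outside its range is refused whole. "grip" is the opening, from 0 (shut) to 1 (fully open), set as the call begins (left out, the last holds). The fingers move at their own pace and stop on an object; the grip force is fixed at half the most. Time passes only in rows, so rows that do not move let the fingers close. It gives the time, the measured TCP pose, the force and the opening at its end, in the units of the state.
- env.state(): the state, without advancing time (a new reading comes with each control period).
- env.read_camera(name): name is "scene" or "top" or "wrist"; returns the picture (480x640x3 uint8, red, green, blue); there is no depth.
- env.calibration(name): a dict with "intrinsics" (3x3 intrinsics, pixels), "rvec" (rotation vector, rad) and "tvec" (3), from world to camera coordinates, as OpenCV has them. Camera axes: x right, y down, z forward; pixel columns grow to the right and rows downward; lengths in mm; the calibration is good to about 2 mm. A picture is of the moment at which its call begins: read the wrist's pose just before it. calibration takes no time and is no camera call; for the wrist camera it gives the pose at the moment of the call.
- env.job_done(): hands the job in, once; it reports no verdict.
Trained networks look in the newest picture that a camera, given by its name, has taken for a name from the list of things; names that differ only in an ending like _2 or _b are one class to them, and where a whole thing is asked for, a point or a joint stands for the part that bears it (a point fixed in the world has none). Each returns a list of dicts, best first, with "conf" (0 to 1); they miss things now and then, are a little off and sometimes report something else, mostly with a low value. They report only what shows in the picture. A call takes as long as a camera call. They do not tell look-alikes from the thing itself.
- env.trace(query, camera): "pixels" (480x640 bool, what is visible of it) and "pixel" ([column, row] in pixels, amid what is visible of it).
- env.place_of(query, camera): "pixel" ([column, row] in pixels: a listed point, or the origin of a listed thing).
The state is a dict: "t": time; "joints": joint angles; "qvel": joint speeds; "tau": joint torques, N m; "eef_pos": TCP position; "tcp_rot": TCP orientation; "ft_force": force on the tool from outside, world axes, zero at the start; "moment": the same for the moment, N m; "opening": opening from 0.0 (shut) to 1.0 (fully open).
Only numpy, scipy, OpenCV 4.12 (cv2) and the standard library are available. Lean on these libraries where they do the work, as an engineer would, in place of code of your own. Each camera call takes 0.05 s, during which the arm holds its last target.

TASK

Turn the chuck sleeve of the tin press clockwise by its upright peg until the three jaws grip the tin, so that it cannot come up with the arm. Then pull the arm's spring latch sideways by its knob, lift the press arm off its ball and finish while holding the arm raised and still in the gripper, its nose about 10 cm higher than it was, with the tin standing in the closed jaws. Do not knock the tin over, and leave everything else on the table where it is.

Things in the scene. Friction and masses are not known exactly. Their poses are not given: they have to be found in the camera images.
- fixture: Bench tin press fixed to the table: grey base plate 220 x 400 mm, 12 thick; round chuck in the middle, arm hinge at its +y end, ball mount at its -y end. Origin on the table under the chuck's axis; x across the arm, y along it from ball to hinge, z up. Place and yaw vary; at yaw 0 its -x side faces the robot. In its frame (mm): chuck axis (0, 0), ball (0, -160, 118), hinge pin (0, 140, 128).
- sleeve (a joint): Turn of the chuck sleeve (knurled dark ring, 172 mm across, 13 to 32 mm above the table), rad, 0 to 1.1; grows CLOCKWISE seen from above, closing the jaws 12 mm per rad. Starts at 0 to 0.25; the jaws meet the centred tin at about 0.75. Friction 0.35 Nm (3 N at the peg); stays where left. Push the peg on after the jaws meet the tin until it resists with 8 to 12 N: a sound grip.
- sleeve_peg (a point): Centre of the top of the sleeve's upright handle peg: round steel, 18 mm diameter, 28 to 145 mm above the table, 125 mm from the chuck axis, on the fixture's -x side. At sleeve = 0 it lies 9.7 degrees past the -x direction towards -y; closing carries it round the chuck axis towards +y. Free to pinch from above.
- jaw0: Chuck jaw, steel block 22 mm radial x 18 mm wide, 24 mm tall, standing on the chuck (its underside 37.5 mm above the table), at 60 degrees from the fixture's +x towards +y. Origin at its underside about 0.5 mm inside its inner face, which looks to the chuck axis. Slides radially, coupled to the sleeve; smooth face.
- jaw1: The same jaw at 180 degrees (the fixture's -x side).
- jaw2: The same jaw at 300 degrees.
- tin: The closed tin that stands loosely on the chuck between the jaws, under the press arm's pad: 73 mm diameter, 60 mm tall, about 0.2 kg; origin at the centre of its underside, z up, 36 mm above the table. Starts up to 3 mm off the chuck axis; the jaws centre it. 4 mm lie between its top and the pad.
- press_arm: Press arm (tongue): grey bar 36 mm wide, 22 thick, with a coupler box 60 x 76 mm at its nose over the ball; lies level along the fixture's -y. Origin on the hinge pin, 128 mm above the table; axes as the fixture's while down. Swings up about the pin (fixture x axis) to 1.0 rad; 3 to 5 N to lift at the nose; falls back if let go. With the latch shut it lifts no more than about 2 mm.
- nose (a point): Centre of the top of the coupler box, above the ball, 300 mm from the hinge pin along the arm and 22 mm above the pin's height; 150 mm above the table while down.
- latch (a joint): Travel of the spring latch on the press arm, m, 0 shut to 0.016 fully pulled; grows as its knob is pulled sideways AWAY from the arm, along the fixture's -x. Its bolt clears the ball from about 0.009; pull it nearly to the stop. Spring 4 N at 0 to 10 N at 0.016; snaps shut if let go. The latch swings up with the arm, so the grip that pulls the knob also lifts the arm by it.
- latch_knob (a point): Centre of the top of the latch knob: upright dark steel tab, 14 mm thick along the pull (fixture x), 24 mm along the arm, from 150 to 196 mm above the table while the arm is down, 49 mm to the -x side of the arm's centre line, beside the nose. It stands wholly above the coupler's top, its two faces free for fingers from above.
- ball (a point): Centre of the steel ball (40 mm diameter, flat cut beneath at 10 mm below its centre) on its mount, 118 mm above the table, hidden by the coupler from above.
- tin_b: Bystander: another such tin, 73 mm diameter, 60 mm tall, on the table beside the press on the robot's side. Origin: centre of the underside.
- tin_c: Bystander: another such tin, on the table. Origin: centre of the underside.
- tin_d: Bystander: taller tin, 73 mm diameter, 100 mm tall, on the table. Origin: centre of the underside.
- cap: Bystander: brass screw cap, 44 mm diameter, 11 mm tall, lying on the press's base plate. Origin: centre of the underside.
- tape_roll: Bystander: cardboard ring, 90 mm diameter, 45 mm tall, on the table behind the press. Origin: centre of the underside.
- lid_stack: Bystander: stack of tin lids, 72 mm diameter, 17 mm tall, on the table. Origin: centre of the underside.
- driver: Bystander: screwdriver with a black handle, lying on the table. Origin: at its underside; long axis x.
There are look-alikes about, which are no part of the job. Leave any green or yellow look-alike of the tin alone.

How it is judged (in metres and radians):
On the way, in this order (a step that is already met when the one before it is completed fails the run):
1. the sleeve is turned until all three jaws press on the tin (over 1 N each) (contact force between each of jaw0, jaw1, jaw2 and tin above 1 N), for 0.2 s.
2. the latch is pulled at least 9 mm with the arm still down on its ball (value of joint latch above 0.009 m and height (world z) of nose below 0.157 m), for 0.1 s.
3. the arm's nose is lifted off the ball, at least 60 mm up (height (world z) of nose above 0.21 m), for 0.2 s.
At the end, for the whole second after the job is handed in: The gripper holds the press arm (finger force over 1 N) still, its nose at least 70 mm above where it was (over 0.22 m above the table), nothing else touching the arm; the sleeve is still closed (over 0.69 rad) and the tin stands upright on the chuck, within 3 mm of its axis (height (world z) of nose above 0.22 m and contact force between the fingers and press_arm above 1 N and angular speed of press_arm below 0.15 rad/s and contact force between press_arm and tin below 0.3 N and contact force between press_arm and tin_b below 0.3 N and contact force between press_arm and tin_c below 0.3 N and contact force between press_arm and tin_d below 0.3 N and contact force between press_arm and cap below 0.3 N and contact force between press_arm and tape_roll below 0.3 N and contact force between press_arm and lid_stack below 0.3 N and contact force between press_arm and driver below 0.3 N and value of joint sleeve above 0.69 rad and horizontal distance between tin and fixture below 0.003 m and angle between tin's own z axis and vertical below 0.1 rad and height (world z) of tin below 0.04 m); the arm keeps its last pose, push and grip.
It fails at once if the tin is knocked over or pulled out of the chuck (angle between tin's own z axis and vertical above 0.3 rad or height (world z) of tin above 0.06 m).
It fails at once if a bystander is moved by more than 30 mm (distance of any of tin_b, tin_c, tin_d, cap, tape_roll, lid_stack, driver from where it was at the start of the episode above 0.03 m).
It also fails if it takes over 54 s, if anything falls off the work surface, if the arm or the gripper's body presses on something with over 40 N, if the wrist force passes 120 N, or if a joint passes its speed limit or range.

## Working session

There is one attempt and no reset: what is moved stays moved. The work goes in short steps, Python scripts to look and compute and a tool call to move; the robot and the scene stay as the last step left them, time stands still between calls to the robot, and variables do not carry over. Pictures are saved under pics/ and viewed, and the job is handed in when it is done.

Besides the shell and the picture viewer there is one more tool, called after "Request:" in YAML: its name, and indented under it one key for each argument. drive_tool: Moves the arm, as the interface text tells. Its arguments: {"type":"object","properties":{"commands":{"type":"array"},"grip":{"type":"number"}},"required":["commands"]}

```bash
ls; mkdir -p pics; cat > h.py <<'E'
import numpy as np, cv2
from cell import env
def cal(n):
    c=env.calibration(n); return np.array(c["intrinsics"],float),np.array(c["rvec"],float),np.array(c["tvec"],float).ravel()
def ray(px,n,z):
    K,r,t=cal(n);R=cv2.Rodrigues(r)[0]
    d=R.T@np.linalg.inv(K)@np.array([px[0],px[1],1.]);o=-R.T@t
    return o+d*(z-o[2])/d[2]
def proj(p,n):
    K,r,t=cal(n);return cv2.projectPoints(np.array(p,float).reshape(-1,1,3),r,t,K,None)[0].reshape(-1,2)
def snap(n,f):
    im=env.read_camera(n);cv2.imwrite('pics/'+f,im[:,:,::-1]);return im
E
python3 - <<'E'
from h import *
s=env.state();print(s)
for n in ["scene","top"]:
    snap(n,n+"0.png")
Z={"sleeve_peg":145,"nose":150,"latch_knob":196,"tin":36,"fixture":0,"jaw0":37.5,"jaw1":37.5,"jaw2":37.5,"press_arm":128,"tin_b":0}
for n in ["scene","top"]:
    for q,z in Z.items():
        for d in env.place_of(q,n)[:4]:
            print(n,q,round(d["conf"],2),np.round(d["pixel"]),np.round(ray(d["pixel"],n,z)))
E
```

```text
pics
{'t': 0.0, 'joints': array([ 1.22343352e+00,  4.91571512e-01,  1.55949213e+00, -7.50107614e-06,
        1.09172440e+00, -1.05632311e-01]), 'qvel': array([-0.00029587, -0.00200082, -0.00172679,  0.00023102, -0.00109545,
        0.00042933]), 'tau': array([-1.21586327e-03, -6.12632203e+01, -2.58172989e+01,  6.92186574e-02,
        4.82258108e-02, -6.05621972e-05]), 'eef_pos': array([149.52072805, 606.57136622, 214.03963826]), 'tcp_rot': array([-3.14040323e+00, -1.19421026e-04,  2.89986555e+00]), 'ft_force': array([-0.04227207, -0.01353861, -0.18737595]), 'moment': array([-0.04151131,  0.05024344,  0.01795093]), 'opening': 0.9979788416740155}
scene sleeve_peg 0.94 [330. 193.] [413.  66. 145.]
scene sleeve_peg 0.53 [274. 205.] [397. -68. 145.]
scene nose 0.59 [283. 232.] [511. -98. 150.]
scene latch_knob 0.57 [273. 204.] [472. -98. 196.]
scene tin 0.86 [156. 324.] [ 524. -382.   36.]
scene tin 0.77 [439. 215.] [483. 338.  36.]
scene tin 0.73 [500. 300.] [799. 244.  36.]
scene tin 0.65 [358. 262.] [546.  62.  36.]
scene fixture 0.57 [354. 278.] [555.  47.   0.]
scene jaw0 0.61 [343. 
[... 1041 characters left out ...]
 0.39 [300. 264.] [504.  60.  38.]
top jaw0 0.39 [318. 238.] [572.  11.  38.]
top jaw1 0.61 [463. 188.] [ 693. -373.   38.]
top jaw1 0.6 [289. 233.] [586.  88.  38.]
top jaw1 0.39 [300. 264.] [504.  60.  38.]
top jaw1 0.39 [318. 238.] [572.  11.  38.]
top jaw2 0.61 [463. 188.] [ 693. -373.   38.]
top jaw2 0.6 [289. 233.] [586.  88.  38.]
top jaw2 0.39 [300. 264.] [504.  60.  38.]
top jaw2 0.39 [318. 238.] [572.  11.  38.]
top press_arm 0.55 [246. 231.] [584. 188. 128.]
top press_arm 0.55 [290. 181.] [705.  77. 128.]
top tin_b 0.95 [469. 265.] [ 492. -386.    0.]
top tin_b 0.82 [181. 283.] [465. 381.   0.]
top tin_b 0.67 [245. 333.] [331. 211.   0.]
top tin_b 0.59 [301. 244.] [562.  57.   0.]
```

View pics/scene0.png

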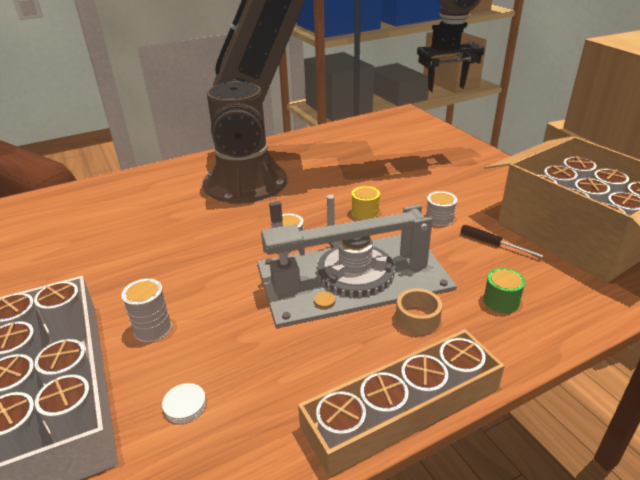

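View pics/top0.png

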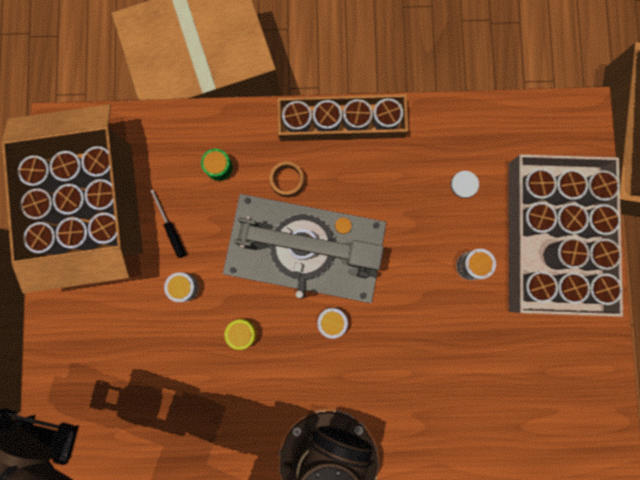

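The scene shows the press at the middle: peg at (330,196) in scene and (299,294) in top, and latch knob at (276,210) in scene. Tin_b stands by the knob at (333,323) in top. The yellow tin (240,334) and green tin (216,164) are look-alikes and stay untouched. Next I'll take enlarged crops.

```bash
python3 - <<'E'
import cv2,numpy as np
a=cv2.imread('pics/scene0.png')[180:330,240:460];b=cv2.imread('pics/top0.png')[185:345,220:395]
cv2.imwrite('pics/crop_s.png',cv2.resize(a,None,fx=3.6,fy=3.6,interpolation=2))
cv2.imwrite('pics/crop_t.png',cv2.resize(b,None,fx=3.6,fy=3.6,interpolation=2))
E
```

```text
(no output)
```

View pics/crop_s.png

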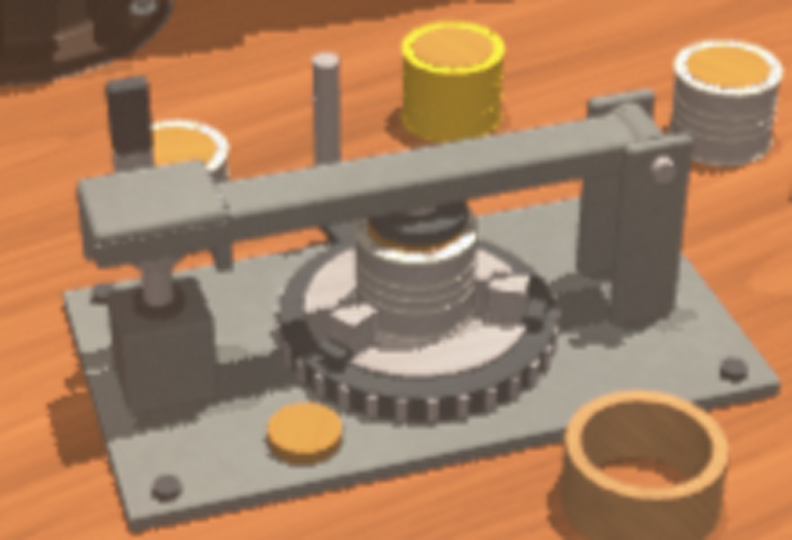

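View pics/crop_t.png

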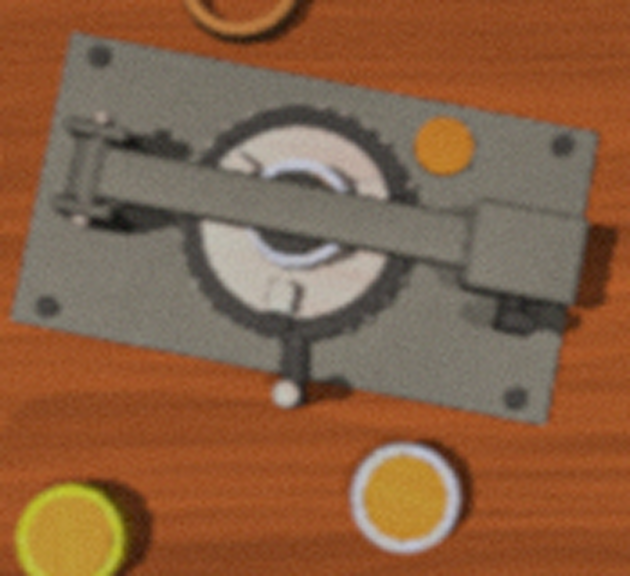

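```bash
python3 - <<'E'
from h import *
from scipy.optimize import least_squares
T=lambda c:(np.array(c)/3.6+np.array([220,185]))
S=lambda c:(np.array(c)/3.6+np.array([240,180]))
ct=[(75,33),(597,132),(548,424),(12,320)]
for c in ct: print(np.round(ray(T(c),"top",12)))
for n,f,c in [("scene",S,(65,293)),("scene",S,(135,528)),("scene",S,(779,383))]: print(n,np.round(ray(f(c),n,12)))
for nm,ps,pt,z in [("peg",(326,60),(287,392),145),("knob",(127,83),(515,315),196)]:
    print(nm,np.round(ray(S(ps),"scene",z)),np.round(ray(T(pt),"top",z)))
# fit
loc=np.array([[110,200,12],[110,-200,12],[-110,-200,12],[-110,200,12]],float)
def W(p,l):
    c,s=np.cos(p[2]),np.sin(p[2]);l=np.atleast_2d(l)
    return np.c_[p[0]+c*l[:,0]-s*l[:,1],p[1]+s*l[:,0]+c*l[:,1],l[:,2]]
A=np.array([T(c) for c in ct]);B=np.array([S(c) for c in [(135,528),(65,293),(779,383)]])
f=lambda p:np.r_[(proj(W(p,loc),"top")-A).ravel(),(proj(W(p,loc[[1,2,0]]),"scene")-B).ravel()]
r=least_squares(f,[558,55,-.26]);p=r.x;print(p,np.degrees(p[2]),np.round(r.fun,1))
print("knob",W(p,[-49,-160,196]),"nose",W(p,[0,-160,150]))
for s in [0,.1,.2,.25,.75]:
    a=np.pi+np.radians(9.7)-s;print(s,W(p,[125*np.cos(a),125*np.sin(a),145]))
for n in ["top","scene"]: print(n,proj(W(p,[[-49,-160,196],[0,-160,150]]),n))
E
```

```text
[698. 216.  12.]
[ 614. -169.   12.]
[ 400. -126.   12.]
[486. 265.  12.]
scene [ 403. -122.   12.]
scene [ 623. -170.   12.]
scene [701. 217.  12.]
peg [428.  59. 145.] [427.  58. 145.]
knob [471. -93. 196.] [472. -91. 196.]
[ 5.51225465e+02  4.76020232e+01 -2.11215149e-01] -12.101736620501287 [-1.5 -0.8  0.5 -1.2 -0.3 -0.5 -0.6  0.1 -1.6 -1.6 -1.4  0.   0.9 -0.5]
knob [[469.77068548 -98.56951626 196.        ]] nose [[ 517.68175274 -108.84227802  150.        ]]
0 [[426.33526956  52.84026534 145.        ]]
0.1 [[427.48215194  65.28231083 145.        ]]
0.2 [[429.8654366   77.54770073 145.        ]]
0.25 [[431.51376511  83.57574981 145.        ]]
0.75 [[463.41528792 136.56478437 145.        ]]
top [[366.3335695  273.34029262]
 [368.45981513 254.09727475]]
scene [[272.38482901 203.56187754]
 [278.99143291 234.90010156]]
```

Request:
drive_tool:
  commands:
    - {"dx":30,"dy":-25}
    - {"dx":30,"dy":-25}
    - {"dx":30,"dy":-25}
    - {"dx":30,"dy":-25}
    - {"dx":30,"dy":-25}

```text
invalid input
```

Request:
drive_tool:
  commands:
    - {"dx":15,"dy":-37}
    - {"dx":15,"dy":-37}
    - {"dx":15,"dy":-37}
    - {"dx":15,"dy":-37}
    - {"dx":15,"dy":-37}

```text
invalid input
```

Request:
drive_tool:
  commands:
    - {"dx":10,"dy":-37,"yaw":2}
    - {"dx":10,"dy":-37,"yaw":2}
    - {"dx":10,"dy":-37,"yaw":2}
    - {"dx":10,"dy":-37,"yaw":2}
    - {"dx":10,"dy":-37}

```text
invalid input
```

Request:
drive_tool:
  commands:
    - {"dx":30,"dy":-25,"dz":0,"yaw":0}
    - {"dx":30,"dy":-25,"dz":0,"yaw":0}
    - {"dx":30,"dy":-25,"dz":0,"yaw":0}
    - {"dx":30,"dy":-25,"dz":0,"yaw":0}
    - {"dx":30,"dy":-25,"dz":0,"yaw":0}

```text
t: 1.52
eef_pos: [300.7, 480.6, 214.8]
tcp_rot: [3.141, 0.0, 2.9]
ft_force: [0.8, 0.7, 0.4]
opening: 1.004
```

Request:
drive_tool:
  commands:
    - {"dx":15,"dy":-37,"dz":0,"yaw":0}
    - {"dx":15,"dy":-37,"dz":0,"yaw":0}
    - {"dx":15,"dy":-37,"dz":0,"yaw":0}
    - {"dx":15,"dy":-37,"dz":0,"yaw":0}
    - {"dx":15,"dy":-37,"dz":0,"yaw":0}

```text
t: 1.93
eef_pos: [375.0, 295.1, 214.8]
tcp_rot: [3.141, 0.0, 2.9]
ft_force: [1.3, 0.2, 0.2]
opening: 0.997
```

Request:
drive_tool:
  commands:
    - {"dx":10,"dy":-37,"dz":0,"yaw":2}
    - {"dx":10,"dy":-37,"dz":0,"yaw":2}
    - {"dx":10,"dy":-37,"dz":0,"yaw":2}
    - {"dx":10,"dy":-37,"dz":0,"yaw":2}
    - {"dx":10,"dy":-37,"dz":0,"yaw":0}

```text
t: 2.35
eef_pos: [424.8, 110.0, 214.9]
tcp_rot: [3.141, 0.001, 3.042]
ft_force: [1.5, -0.2, -1.1]
opening: 1.002
```

```bash
python3 - <<'E'
from h import *
s=env.state();print(s['eef_pos'],s['tcp_rot'])
K,r,t=cal("wrist");R=cv2.Rodrigues(r)[0];print("cam",-R.T@t,R[2])
snap("wrist","w1.png")
for q,z in [("sleeve_peg",145),("latch_knob",196),("nose",150),("tin_b",0)]:
    for d in env.place_of(q,"wrist")[:3]: print(q,round(d["conf"],2),np.round(d["pixel"]),np.round(ray(d["pixel"],"wrist",z),1))
E
```

```text
[424.79358066 110.02968528 214.92448068] [3.14136715e+00 6.67433258e-04 3.04177782e+00]
cam [347.21942701 117.62136013 383.95073949] [ 0.27551563 -0.02830504 -0.96087978]
sleeve_peg 0.88 [238. 265.] [427.   57.5 145. ]
tin_b 0.96 [172. 144.] [353.6 -14.3   0. ]
tin_b 0.84 [430.  89.] [331.2 217.    0. ]
tin_b 0.75 [274. 352.] [570.6  48.5   0. ]
```

View pics/w1.png

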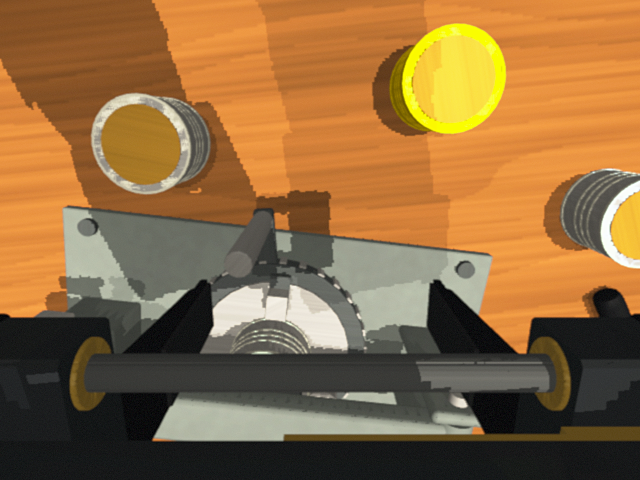

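The peg head at (238,264) in the wrist picture gives (427,58), which agrees with the other two cameras. Moving over it and down.

Request:
drive_tool:
  commands:
    - {"dx":1.5,"dy":-26,"dz":0,"yaw":0}
    - {"dx":1,"dy":-26,"dz":0,"yaw":0}
    - {"dx":0,"dy":0,"dz":-20,"yaw":0}
    - {"dx":0,"dy":0,"dz":-20,"yaw":0}
    - {"dx":0,"dy":0,"dz":-20,"yaw":0}

```text
t: 3.02
eef_pos: [427.0, 60.9, 154.2]
tcp_rot: [3.141, 0.001, 3.041]
ft_force: [-0.4, -0.4, -0.3]
opening: 0.998
```

Request:
drive_tool:
  commands:
    - {"dx":0,"dy":0,"dz":-20,"yaw":0}
    - {"dx":0,"dy":0,"dz":-15,"yaw":0}
    - {"dx":0,"dy":0,"dz":-12,"yaw":0}
    - {"dx":0,"dy":0,"dz":0,"yaw":0}

```text
t: 3.35
eef_pos: [426.1, 61.2, 106.0]
tcp_rot: [-3.141, -0.003, 3.042]
ft_force: [0.7, 0.0, -0.0]
opening: 0.998
```

Request:
drive_tool:
  commands:
    - {"dx":0,"dy":0,"dz":0,"yaw":0}
    - {"dx":0,"dy":0,"dz":0,"yaw":0}
    - {"dx":0,"dy":0,"dz":0,"yaw":0}
    - {"dx":0,"dy":0,"dz":0,"yaw":0}
    - {"dx":0,"dy":0,"dz":0,"yaw":0}
  grip: 0

```text
t: 3.77
eef_pos: [427.3, 59.9, 108.2]
tcp_rot: [3.141, 0.001, 3.04]
ft_force: [-0.5, 0.7, 0.7]
opening: 0.705
```

Request:
drive_tool:
  commands:
    - {"dx":0,"dy":0,"dz":0,"yaw":0}
    - {"dx":0,"dy":0,"dz":0,"yaw":0}
    - {"dx":0,"dy":0,"dz":0,"yaw":0}
    - {"dx":0,"dy":0,"dz":0,"yaw":0}
    - {"dx":0,"dy":0,"dz":0,"yaw":0}

```text
t: 4.18
eef_pos: [427.1, 59.8, 107.6]
tcp_rot: [3.141, -0.0, 3.039]
ft_force: [0.6, -0.1, 0.1]
opening: 0.359
```

Request:
drive_tool:
  commands:
    - {"dx":0,"dy":0,"dz":0,"yaw":0}
    - {"dx":0,"dy":0,"dz":0,"yaw":0}
    - {"dx":0,"dy":0,"dz":0,"yaw":0}
    - {"dx":0,"dy":0,"dz":0,"yaw":0}
    - {"dx":0,"dy":0,"dz":0,"yaw":0}

```text
t: 4.6
eef_pos: [427.1, 59.8, 107.6]
tcp_rot: [3.142, -0.0, 3.039]
ft_force: [0.5, 0.7, -0.0]
opening: 0.18
```

```bash
python3 - <<'E'
from h import *
s=env.state();print(s['t'],s['eef_pos'],s['ft_force'],s['opening'])
# path waypoints, centre c, from measured peg
for c in [np.array([551.2,47.6]),np.array([550,49])]:
    v=s['eef_pos'][:2]-c; r=np.hypot(*v);a0=np.arctan2(v[1],v[0]);print("r",r,"sleeve0",np.radians(180+9.7-12.1)-a0 if a0>0 else 0)
    prev=c+125*np.array([np.cos(a0),np.sin(a0)])
    for k in range(1,10):
        a=a0-np.radians(5)*k;p=c+125*np.array([np.cos(a),np.sin(a)]);print(k*5,np.round(p-prev,1),np.round(p,1));prev=p
E
```

```text
4.6 [427.13189159  59.81476527 107.64241602] [ 0.50400063  0.70351338 -0.03557594] 0.18042216677772716
r 124.66794301306535 sleeve0 0.05624793807705286
5 [ 1.5 10.8] [428.3  70.6]
10 [ 2.5 10.6] [430.8  81.3]
15 [ 3.4 10.4] [434.2  91.6]
20 [ 4.3 10. ] [438.5 101.7]
25 [5.1 9.6] [443.6 111.3]
30 [6.  9.1] [449.6 120.4]
35 [6.7 8.6] [456.3 129. ]
40 [7.5 8. ] [463.8 136.9]
45 [8.1 7.3] [471.9 144.2]
r 123.34314416366927 sleeve0 0.045905144931696285
5 [ 1.4 10.8] [426.9  70.8]
10 [ 2.4 10.6] [429.3  81.4]
15 [ 3.3 10.4] [432.6  91.8]
20 [ 4.2 10.1] [436.7 101.9]
25 [5.  9.7] [441.8 111.6]
30 [5.9 9.2] [447.6 120.8]
35 [6.6 8.6] [454.3 129.4]
40 [7.4 8. ] [461.7 137.4]
45 [8.  7.4] [469.7 144.8]
```

Gripped: opening 0.18 is about 17 mm against an 18 mm peg, and r = 124.7 mm fits. Turning clockwise.

Request:
drive_tool:
  commands:
    - {"dx":0.6,"dy":5.4,"dz":0,"yaw":-2.5}
    - {"dx":0.9,"dy":5.4,"dz":0,"yaw":-2.5}
    - {"dx":1.1,"dy":5.3,"dz":0,"yaw":-2.5}
    - {"dx":1.4,"dy":5.3,"dz":0,"yaw":-2.5}
    - {"dx":0,"dy":0,"dz":0,"yaw":0}

```text
t: 5.02
eef_pos: [430.3, 81.9, 107.6]
tcp_rot: [-3.141, -0.002, 2.862]
ft_force: [-4.5, 2.3, 4.4]
opening: 0.186
```

Request:
drive_tool:
  commands:
    - {"dx":1.6,"dy":5.2,"dz":0,"yaw":-2.5}
    - {"dx":1.8,"dy":5.2,"dz":0,"yaw":-2.5}
    - {"dx":2.1,"dy":5.0,"dz":0,"yaw":-2.5}
    - {"dx":2.2,"dy":5.0,"dz":0,"yaw":-2.5}
    - {"dx":0,"dy":0,"dz":0,"yaw":0}

```text
t: 5.43
eef_pos: [437.1, 102.5, 107.6]
tcp_rot: [-3.14, -0.004, 2.688]
ft_force: [-9.8, 5.9, 8.5]
opening: 0.183
```

Request:
drive_tool:
  commands:
    - {"dx":2.5,"dy":4.8,"dz":0,"yaw":-2.5}
    - {"dx":2.6,"dy":4.8,"dz":0,"yaw":-2.5}
    - {"dx":2.9,"dy":4.6,"dz":0,"yaw":-2.5}
    - {"dx":3.1,"dy":4.5,"dz":0,"yaw":-2.5}
    - {"dx":0,"dy":0,"dz":0,"yaw":0}

```text
t: 5.85
eef_pos: [447.4, 121.5, 107.6]
tcp_rot: [-3.139, -0.005, 2.513]
ft_force: [-14.5, 10.7, 11.3]
opening: 0.184
```

The force is mostly outward radial, so the real circle lies about 2.8 mm further out than commanded. I'll correct for that.

Request:
drive_tool:
  commands:
    - {"dx":-0.4,"dy":2.9,"dz":0,"yaw":-1.2}
    - {"dx":1.0,"dy":2.6,"dz":0,"yaw":-1.3}
    - {"dx":1.8,"dy":2.1,"dz":0,"yaw":-1.2}
    - {"dx":1.8,"dy":2.1,"dz":0,"yaw":-1.3}
    - {"dx":0,"dy":0,"dz":0,"yaw":0}

```text
t: 6.27
eef_pos: [453.8, 130.4, 107.6]
tcp_rot: [-3.141, -0.001, 2.427]
ft_force: [-4.2, 3.2, 3.1]
opening: 0.185
```

Request:
drive_tool:
  commands:
    - {"dx":1.8,"dy":2.1,"dz":0,"yaw":-1.2}
    - {"dx":1.8,"dy":2.1,"dz":0,"yaw":-1.3}
    - {"dx":0,"dy":0,"dz":0,"yaw":0}
    - {"dx":0,"dy":0,"dz":0,"yaw":0}

```text
t: 6.6
eef_pos: [457.3, 134.6, 107.7]
tcp_rot: [-3.141, -0.001, 2.385]
ft_force: [-4.0, 4.1, 3.4]
opening: 0.182
```

```bash
cat >> h.py <<'E'
def rep(c=(549.3,49.)):
    s=env.state();v=s['eef_pos'][:2]-np.array(c);r=np.hypot(*v);u=v/r;tg=np.array([u[1],-u[0]])
    a=np.degrees(np.arctan2(v[1],v[0]));f=s['ft_force'][:2]
    print("t",round(s['t'],2),"pos",np.round(s['eef_pos'],1),"r",round(r,1),"ang",round(a,1),"sleeve~",round(np.radians(177.6-a),3),"Frad",round(f@u,1),"Fcw",round(f@tg,1),"F",np.round(s['ft_force'],1),"u",np.round(u,2),"tg",np.round(tg,2))
E
python3 -c "
from h import *
rep()"
```

```text
t 6.6 pos [457.3 134.6 107.7] r 125.7 ang 137.1 sleeve~ 0.707 Frad 5.7 Fcw 0.3 F [-4.   4.1  3.4] u [-0.73  0.68] tg [0.68 0.73]
```

Request:
drive_tool:
  commands:
    - {"dx":1.3,"dy":1.9,"dz":0,"yaw":-1}
    - {"dx":1.3,"dy":1.8,"dz":0,"yaw":-1}
    - {"dx":0,"dy":0,"dz":0,"yaw":0}
    - {"dx":0,"dy":0,"dz":0,"yaw":0}

```text
t: 6.93
eef_pos: [460.4, 138.1, 107.6]
tcp_rot: [3.141, -0.0, 2.35]
ft_force: [-3.0, 2.9, 2.0]
opening: 0.178
```

```bash
python3 -c "
from h import *
rep()"
```

```text
t 6.93 pos [460.4 138.1 107.6] r 125.9 ang 134.9 sleeve~ 0.745 Frad 4.1 Fcw -0.1 F [-3.   2.9  2. ] u [-0.71  0.71] tg [0.71 0.71]
```

Request:
drive_tool:
  commands:
    - {"dx":1.3,"dy":1.8,"dz":0,"yaw":-1}
    - {"dx":1.4,"dy":1.7,"dz":0,"yaw":-1}
    - {"dx":0,"dy":0,"dz":0,"yaw":0}
    - {"dx":0,"dy":0,"dz":0,"yaw":0}

```text
t: 7.27
eef_pos: [463.6, 141.5, 107.6]
tcp_rot: [3.141, 0.001, 2.315]
ft_force: [0.9, -2.3, -1.1]
opening: 0.187
```

```bash
python3 -c "
from h import *
rep()"
```

```text
t 7.27 pos [463.6 141.5 107.6] r 126.1 ang 132.8 sleeve~ 0.782 Frad -2.3 Fcw -0.9 F [ 0.9 -2.3 -1.1] u [-0.68  0.73] tg [0.73 0.68]
```

Request:
drive_tool:
  commands:
    - {"dx":1.7,"dy":1.2,"dz":0,"yaw":-1}
    - {"dx":1.7,"dy":1.3,"dz":0,"yaw":-1}
    - {"dx":0,"dy":0,"dz":0,"yaw":0}
    - {"dx":0,"dy":0,"dz":0,"yaw":0}

```text
t: 7.6
eef_pos: [466.2, 144.0, 107.6]
tcp_rot: [-3.141, -0.0, 2.279]
ft_force: [-3.3, -2.7, 2.0]
opening: 0.18
```

```bash
python3 -c "
from h import *
rep()"
```

```text
t 7.6 pos [466.2 144.  107.6] r 126.2 ang 131.2 sleeve~ 0.81 Frad 0.2 Fcw -4.3 F [-3.3 -2.7  2. ] u [-0.66  0.75] tg [0.75 0.66]
```

Resistance has started (Fcw −4.3 N). I'll keep pushing.

Request:
drive_tool:
  commands:
    - {"dx":0.8,"dy":0.7,"dz":0,"yaw":0}
    - {"dx":0.8,"dy":0.6,"dz":0,"yaw":0}
    - {"dx":0,"dy":0,"dz":0,"yaw":0}
    - {"dx":0,"dy":0,"dz":0,"yaw":0}

```text
t: 7.93
eef_pos: [467.1, 144.9, 107.6]
tcp_rot: [-3.139, -0.001, 2.28]
ft_force: [-6.4, -7.3, 5.2]
opening: 0.182
```

```bash
python3 -c "
from h import *
rep()"
```

```text
t 7.93 pos [467.1 144.9 107.6] r 126.3 ang 130.6 sleeve~ 0.82 Frad -1.3 Fcw -9.6 F [-6.4 -7.3  5.2] u [-0.65  0.76] tg [0.76 0.65]
```

Request:
drive_tool:
  commands:
    - {"dx":0.3,"dy":0.3,"dz":0,"yaw":0}
    - {"dx":0,"dy":0,"dz":0,"yaw":0}
    - {"dx":0,"dy":0,"dz":0,"yaw":0}

```text
t: 8.18
eef_pos: [467.2, 144.9, 107.6]
tcp_rot: [-3.139, -0.001, 2.28]
ft_force: [-7.8, -8.7, 7.0]
opening: 0.182
```

```bash
python3 - <<'E'
from h import *
rep()
for n in ["scene","top"]:
    im=snap(n,n+"1.png")
a=cv2.imread('pics/scene1.png')[180:330,240:460];b=cv2.imread('pics/top1.png')[185:345,220:395]
cv2.imwrite('pics/crop_s1.png',cv2.resize(a,None,fx=3.6,fy=3.6,interpolation=2))
E
```

```text
t 8.18 pos [467.2 144.9 107.6] r 126.3 ang 130.6 sleeve~ 0.821 Frad -1.5 Fcw -11.5 F [-7.8 -8.7  7. ] u [-0.65  0.76] tg [0.76 0.65]
```

View pics/crop_s1.png

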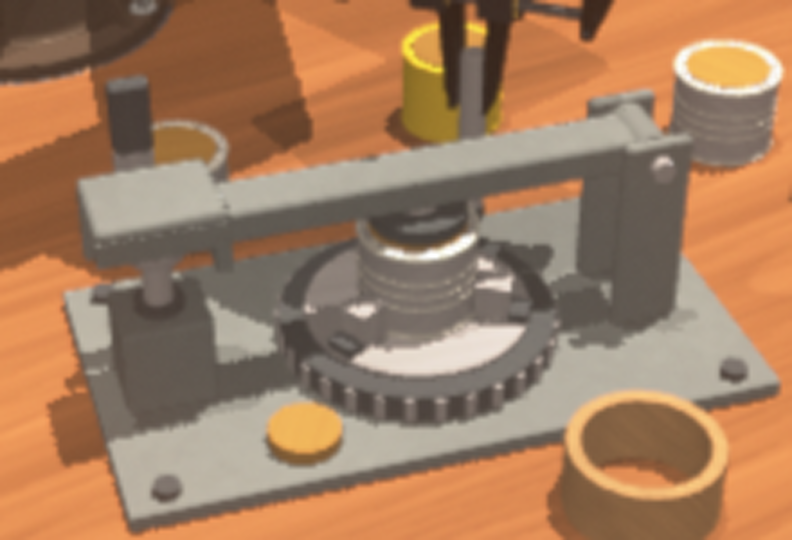

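The jaws now touch the tin in the scene crop (jaw faces at about (360,325) and (490,285) against the tin wall), with 11.5 N resistance at sleeve about 0.8. I'll release with a partial opening and go up.

Request:
drive_tool:
  commands:
    - {"dx":0,"dy":0,"dz":0,"yaw":0}
    - {"dx":0,"dy":0,"dz":0,"yaw":0}
    - {"dx":0,"dy":0,"dz":0,"yaw":0}
    - {"dx":0,"dy":0,"dz":0,"yaw":0}
    - {"dx":0,"dy":0,"dz":0,"yaw":0}
  grip: 0.5

```text
t: 8.7
eef_pos: [468.7, 145.7, 107.7]
tcp_rot: [3.141, 0.0, 2.28]
ft_force: [1.1, 0.6, 0.1]
opening: 0.467
```

Request:
drive_tool:
  commands:
    - {"dx":0,"dy":0,"dz":15,"yaw":0}
    - {"dx":0,"dy":0,"dz":25,"yaw":0}
    - {"dx":0,"dy":0,"dz":30,"yaw":0}
    - {"dx":0,"dy":0,"dz":30,"yaw":0}
    - {"dx":0,"dy":0,"dz":32,"yaw":0}

```text
t: 9.12
eef_pos: [468.1, 145.6, 240.9]
tcp_rot: [-3.141, -0.0, 2.28]
ft_force: [0.7, -0.2, -0.3]
opening: 0.5
```

```bash
python3 - <<'E'
from h import *
rep()
snap("scene","scene2.png");snap("top","top2.png")
for n in ["scene","top"]:
  for d in env.place_of("sleeve_peg",n)[:2]: print(n,round(d["conf"],2),np.round(d["pixel"]),np.round(ray(d["pixel"],n,145),1))
  for d in env.place_of("latch_knob",n)[:2]: print(n,"knob",round(d["conf"],2),np.round(d["pixel"]),np.round(ray(d["pixel"],n,196),1))
E
```

```text
t 9.12 pos [468.1 145.6 240.9] r 126.2 ang 130.0 sleeve~ 0.83 Frad -0.5 Fcw 0.4 F [ 0.7 -0.2 -0.3] u [-0.64  0.77] tg [0.77 0.64]
scene 0.8 [371. 192.] [456.8 150.8 145. ]
scene knob 0.76 [276. 202.] [467.4 -89.4 196. ]
top 0.71 [344. 223.] [596.1 -52.8 145. ]
top knob 0.53 [362. 275.] [467.1 -88.3 196. ]
top knob 0.18 [288. 179.] [696.6  78.5 196. ]
```

View pics/scene2.png

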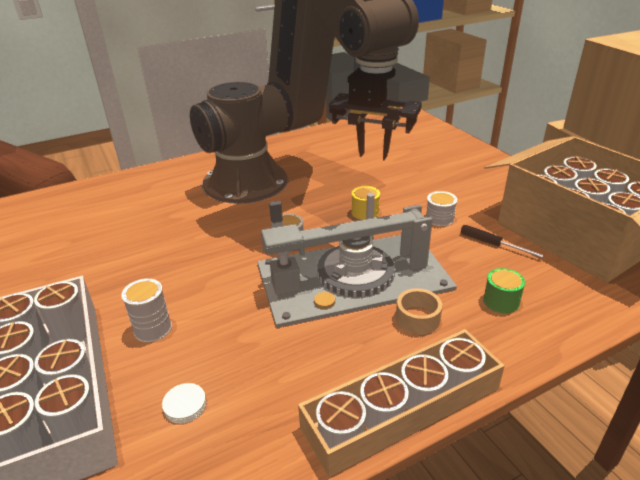

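Request:
drive_tool:
  commands:
    - {"dx":-1,"dy":-34,"dz":0,"yaw":-6.5}
    - {"dx":-1,"dy":-34,"dz":0,"yaw":-6.5}
    - {"dx":-1,"dy":-34,"dz":0,"yaw":-6.5}
    - {"dx":-1,"dy":-34,"dz":0,"yaw":-6.5}
    - {"dx":-1,"dy":-34,"dz":0,"yaw":-6.5}

```text
t: 9.83
eef_pos: [462.6, -25.8, 238.4]
tcp_rot: [-3.14, -0.001, 1.708]
ft_force: [0.9, 0.2, 0.0]
opening: 0.495
```

Request:
drive_tool:
  commands:
    - {"dx":-1,"dy":-34,"dz":0,"yaw":-6.5}
    - {"dx":-1,"dy":-34,"dz":0,"yaw":-6.5}
    - {"dx":-1,"dy":-34,"dz":0,"yaw":-6.5}
    - {"dx":0,"dy":0,"dz":0,"yaw":0}
    - {"dx":0,"dy":0,"dz":0,"yaw":0}

```text
t: 10.25
eef_pos: [459.9, -127.6, 238.3]
tcp_rot: [-3.139, -0.001, 1.37]
ft_force: [-0.1, 0.5, 0.8]
opening: 0.5
```

```bash
python3 - <<'E'
from h import *
s=env.state();print(s['eef_pos'],s['tcp_rot'])
K,r,t=cal("wrist");R=cv2.Rodrigues(r)[0];print("cam",-R.T@t,R[2])
snap("wrist","w2.png")
for q,z in [("latch_knob",196),("nose",150),("sleeve_peg",145),("tin_b",0),("tin",36)]:
    for d in env.place_of(q,"wrist")[:3]: print(q,round(d["conf"],2),np.round(d["pixel"]),np.round(ray(d["pixel"],"wrist",z),1))
E
```

```text
[ 459.85889024 -127.64999318  238.31183926] [-3.13930464e+00 -5.93133687e-04  1.36996055e+00]
cam [476.3493055  -51.24058858 407.41761849] [-0.05884007 -0.27156246 -0.96062047]
latch_knob 0.9 [325. 204.] [470.1 -90.8 196. ]
nose 0.74 [398. 191.] [ 514.7 -100.2  150. ]
tin_b 0.84 [394. 417.] [ 495.1 -389.7    0. ]
tin_b 0.8 [186. 116.] [353.8 -21.8   0. ]
tin 0.84 [394. 417.] [ 493.5 -359.9   36. ]
tin 0.8 [186. 116.] [364.7 -24.3  36. ]
```

View pics/w2.png

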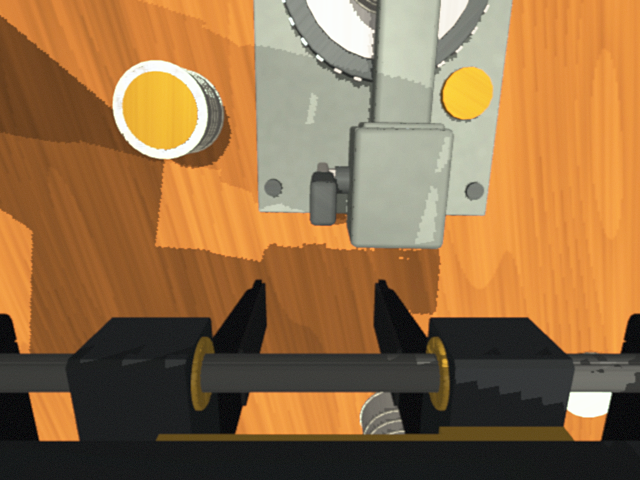

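The knob shows at (323,201), giving world (469.8,-91), which agrees with the other cameras. The nose at (398,191) confirms the yaw of about -12°. Moving over the knob.

Request:
drive_tool:
  commands:
    - {"dx":5,"dy":18,"dz":0,"yaw":-0.3}
    - {"dx":5,"dy":18.5,"dz":0,"yaw":-0.3}
    - {"dx":0,"dy":0,"dz":0,"yaw":0}
    - {"dx":0,"dy":0,"dz":-15,"yaw":0}
    - {"dx":0,"dy":0,"dz":0,"yaw":0}

```text
t: 10.97
eef_pos: [469.6, -89.2, 223.2]
tcp_rot: [-3.14, -0.0, 1.364]
ft_force: [-0.0, 0.2, 0.0]
opening: 0.503
```

```bash
python3 - <<'E'
from h import *
s=env.state();print(s['eef_pos'],s['tcp_rot'])
snap("wrist","w3.png")
print(proj([[470,-91,196],s['eef_pos']],"wrist"))
for d in env.place_of("latch_knob","wrist")[:3]: print(round(d["conf"],2),np.round(d["pixel"]),np.round(ray(d["pixel"],"wrist",196),1))
E
```

```text
[469.63364763 -89.21209202 223.21204561] [-3.13950709e+00 -1.20574988e-04  1.36429546e+00]
[[320.17158414 283.36459036]
 [318.40512405 303.05756321]]
0.63 [322. 288.] [470.6 -94.4 196. ]
```

View pics/w3.png

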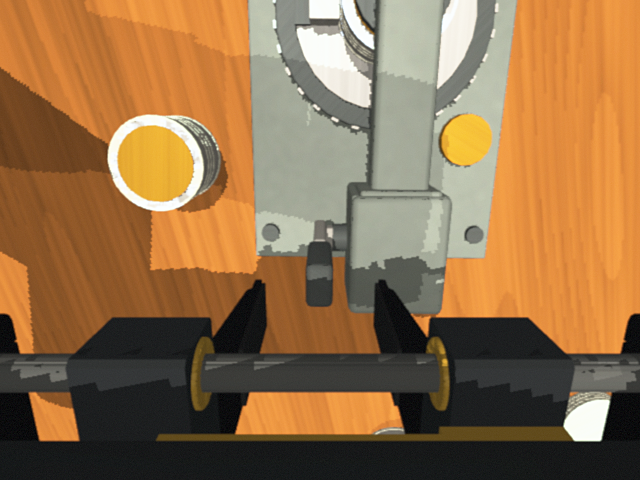

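The knob top is at (319,286), centred between the finger tips at (262,290) and (380,290). I'll descend to z≈158 and close.

Request:
drive_tool:
  commands:
    - {"dx":0,"dy":-3,"dz":-15,"yaw":0}
    - {"dx":0,"dy":0,"dz":-20,"yaw":0}
    - {"dx":0,"dy":0,"dz":-15,"yaw":0}
    - {"dx":0,"dy":0,"dz":-10,"yaw":0}
    - {"dx":0,"dy":0,"dz":-4,"yaw":0}

```text
t: 11.48
eef_pos: [470.1, -93.1, 159.9]
tcp_rot: [-3.14, -0.0, 1.362]
ft_force: [-0.2, -0.2, 0.2]
opening: 0.503
```

Request:
drive_tool:
  commands:
    - {"dx":0,"dy":0,"dz":0,"yaw":0}
    - {"dx":0,"dy":0,"dz":0,"yaw":0}
    - {"dx":0,"dy":0,"dz":0,"yaw":0}
    - {"dx":0,"dy":0,"dz":0,"yaw":0}
    - {"dx":0,"dy":0,"dz":0,"yaw":0}
  grip: 0

```text
t: 11.9
eef_pos: [470.5, -93.0, 161.2]
tcp_rot: [3.141, 0.0, 1.362]
ft_force: [0.8, 0.5, -0.0]
opening: 0.21
```

Request:
drive_tool:
  commands:
    - {"dx":0,"dy":0,"dz":0,"yaw":0}
    - {"dx":0,"dy":0,"dz":0,"yaw":0}
    - {"dx":0,"dy":0,"dz":0,"yaw":0}
    - {"dx":0,"dy":0,"dz":0,"yaw":0}
    - {"dx":0,"dy":0,"dz":0,"yaw":0}

```text
t: 12.32
eef_pos: [468.6, -92.6, 161.0]
tcp_rot: [-3.138, -0.0, 1.362]
ft_force: [-12.2, 1.0, 9.4]
opening: 0.149
```

```bash
python3 - <<'E'
from h import *
s=env.state();print(s['eef_pos'],s['tcp_rot'],s['ft_force'],s['opening'])
snap("scene","s4.png")
a=cv2.imread('pics/s4.png')[150:330,240:460]
cv2.imwrite('pics/crop_s4.png',cv2.resize(a,None,fx=3.3,fy=3.3,interpolation=2))
E
```

```text
[468.56676115 -92.55578048 160.99060845] [-3.13809796e+00 -6.04404679e-05  1.36199134e+00] [-12.16371958   0.97088569   9.42662023] 0.14909579228959785
```

View pics/crop_s4.png

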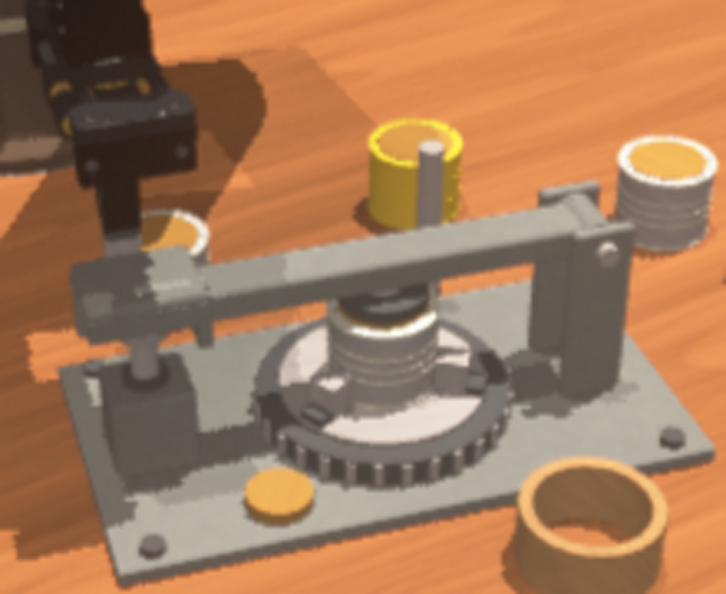

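Gripped, with opening 14.2 mm on the 14 mm tab. Now pulling the latch along fixture −x.

Request:
drive_tool:
  commands:
    - {"dx":-4,"dy":0.8,"dz":0,"yaw":0}
    - {"dx":-4,"dy":0.8,"dz":0,"yaw":0}
    - {"dx":-4,"dy":0.8,"dz":0,"yaw":0}
    - {"dx":0,"dy":0,"dz":0,"yaw":0}
    - {"dx":0,"dy":0,"dz":0,"yaw":0}

```text
t: 12.78
eef_pos: [459.3, -90.7, 161.0]
tcp_rot: [3.138, -0.0, 1.362]
ft_force: [7.0, 0.6, -3.9]
opening: 0.152
```

Request:
drive_tool:
  commands:
    - {"dx":-2,"dy":0.4,"dz":0,"yaw":0}
    - {"dx":-2,"dy":0.4,"dz":0,"yaw":0}
    - {"dx":-1.5,"dy":0.3,"dz":0,"yaw":0}
    - {"dx":0,"dy":0,"dz":0,"yaw":0}
    - {"dx":0,"dy":0,"dz":0,"yaw":0}

```text
t: 13.2
eef_pos: [454.3, -89.6, 161.0]
tcp_rot: [3.138, -0.0, 1.361]
ft_force: [9.5, 1.4, -5.0]
opening: 0.143
```

Latch travel is about 14.6 mm, and 9.5 N matches the spring at that travel. Now lifting along the arc.

Request:
drive_tool:
  commands:
    - {"dx":0.2,"dy":1.2,"dz":7,"yaw":0}
    - {"dx":0.3,"dy":1.4,"dz":7,"yaw":0}
    - {"dx":0.3,"dy":1.6,"dz":7,"yaw":0}
    - {"dx":0,"dy":0,"dz":0,"yaw":0}
    - {"dx":0,"dy":0,"dz":0,"yaw":0}

```text
t: 13.62
eef_pos: [455.2, -85.5, 182.3]
tcp_rot: [3.137, 0.0, 1.362]
ft_force: [9.3, -1.1, -5.2]
opening: 0.147
```

```bash
python3 - <<'E'
from h import *
s=env.state();print(s['eef_pos'],s['tcp_rot'],s['ft_force'],s['opening'])
snap("scene","s5.png")
a=cv2.imread('pics/s5.png')[150:330,240:460]
cv2.imwrite('pics/crop_s5.png',cv2.resize(a,None,fx=3.3,fy=3.3,interpolation=2))
E
```

```text
[455.18404329 -85.52380328 182.27839408] [3.13705026e+00 1.22185672e-04 1.36184595e+00] [ 9.25756367 -1.07263025 -5.20085856] 0.14677035099844218
```

View pics/crop_s5.png

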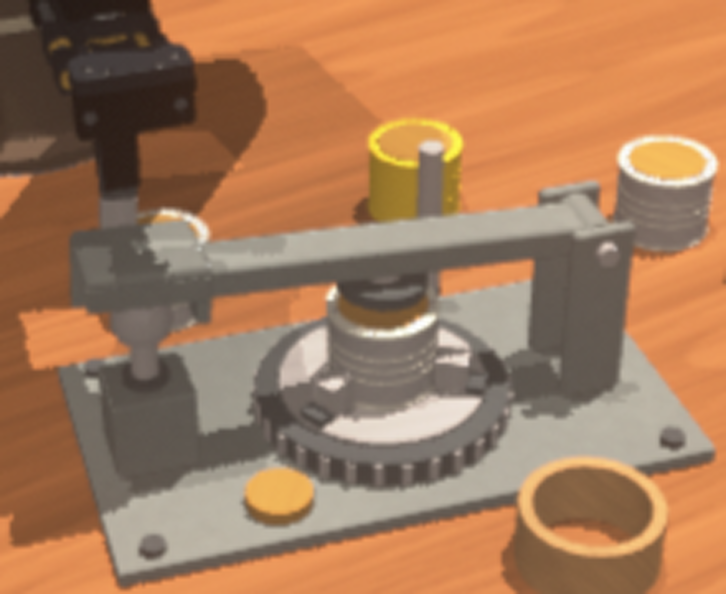

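The arm has come off the ball (ball visible at (140,320)), and the tin stays in the jaws. Continuing the arc.

Request:
drive_tool:
  commands:
    - {"dx":0.4,"dy":1.8,"dz":6.8,"yaw":0}
    - {"dx":0.4,"dy":1.9,"dz":6.8,"yaw":0}
    - {"dx":0.4,"dy":2.0,"dz":6.8,"yaw":0}
    - {"dx":0.5,"dy":2.2,"dz":6.7,"yaw":0}
    - {"dx":0.5,"dy":2.4,"dz":6.7,"yaw":0}

```text
t: 14.08
eef_pos: [457.2, -75.4, 216.0]
tcp_rot: [3.138, 0.0, 1.362]
ft_force: [8.6, -1.9, -5.6]
opening: 0.146
```

Request:
drive_tool:
  commands:
    - {"dx":0.5,"dy":2.5,"dz":6.7,"yaw":0}
    - {"dx":0.6,"dy":2.7,"dz":6.5,"yaw":0}
    - {"dx":0.6,"dy":2.8,"dz":6.5,"yaw":0}
    - {"dx":0.6,"dy":2.9,"dz":6.5,"yaw":0}
    - {"dx":0,"dy":0,"dz":0,"yaw":0}

```text
t: 14.5
eef_pos: [459.7, -64.2, 242.8]
tcp_rot: [3.137, 0.0, 1.362]
ft_force: [9.4, -3.0, -5.1]
opening: 0.142
```

Request:
drive_tool:
  commands:
    - {"dx":0.6,"dy":2.9,"dz":6,"yaw":0}
    - {"dx":0.6,"dy":3.0,"dz":6,"yaw":0}
    - {"dx":0.6,"dy":3.1,"dz":5.5,"yaw":0}
    - {"dx":0,"dy":0,"dz":0,"yaw":0}
    - {"dx":0,"dy":0,"dz":0,"yaw":0}

```text
t: 14.92
eef_pos: [461.2, -55.5, 259.6]
tcp_rot: [3.137, 0.001, 1.362]
ft_force: [8.3, -3.2, -5.2]
opening: 0.146
```

```bash
python3 - <<'E'
from h import *
s=env.state();print(s['eef_pos'],s['tcp_rot'],s['ft_force'],s['opening'],np.abs(s['qvel']).max())
snap("scene","s6.png");snap("top","t6.png")
a=cv2.imread('pics/s6.png')[120:330,230:460]
cv2.imwrite('pics/crop_s6.png',cv2.resize(a,None,fx=2.8,fy=2.8,interpolation=2))
K,r,t=cal("scene")
th=np.linspace(0,.5,51);d=env.place_of("nose","scene");print(d[:1])
for q in ["tin","sleeve_peg"]:
  for x in env.place_of(q,"scene")[:4]: print(q,round(x["conf"],2),np.round(x["pixel"]),np.round(ray(x["pixel"],"scene",36 if q=="tin" else 145)))
c,sn=np.cos(-.211),np.sin(-.211)
P=[]
for q in th:
    l=np.array([0,140-(300*np.cos(q)-22*np.sin(q)),128+22*np.cos(q)+300*np.sin(q)]);P.append([549.5-sn*l[1],49+c*l[1],l[2]])
pp=proj(P,"scene")
if d:
    e=np.linalg.norm(pp-np.array(d[0]["pixel"]),axis=1);k=e.argmin();print("theta",th[k],"err px",e[k],"nose z",P[k][2])
E
```

```text
[461.23884348 -55.46038628 259.6009734 ] [3.13748997e+00 5.37662920e-04 1.36222760e+00] [ 8.32391575 -3.22246019 -5.23013252] 0.14608984459006413 0.0032703220974383564
[{'pixel': [287.6, 188.0], 'conf': 0.56}]
tin 0.89 [500. 303.] [805. 239.  36.]
tin 0.87 [151. 325.] [ 520. -392.   36.]
tin 0.81 [288. 243.] [403. -43.  36.]
tin 0.75 [363. 212.] [375. 180.  36.]
sleeve_peg 0.55 [372. 194.] [466. 147. 145.]
theta 0.35000000000000003 err px 1.076001062464033 nose z 251.53554191927776
```

View pics/crop_s6.png

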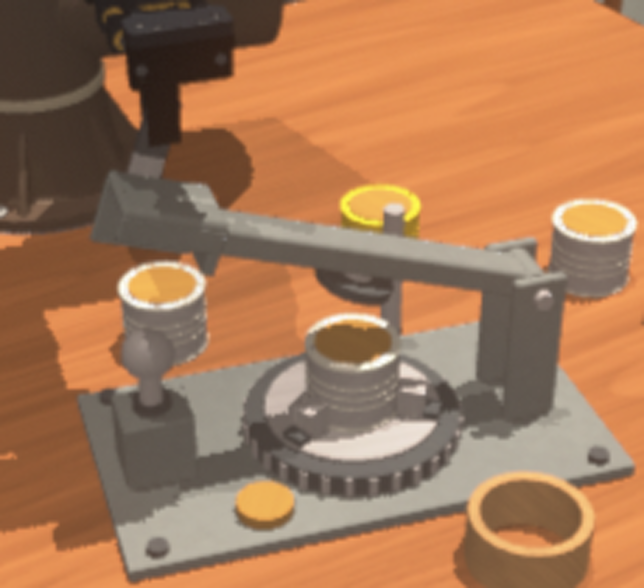

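View pics/t6.png

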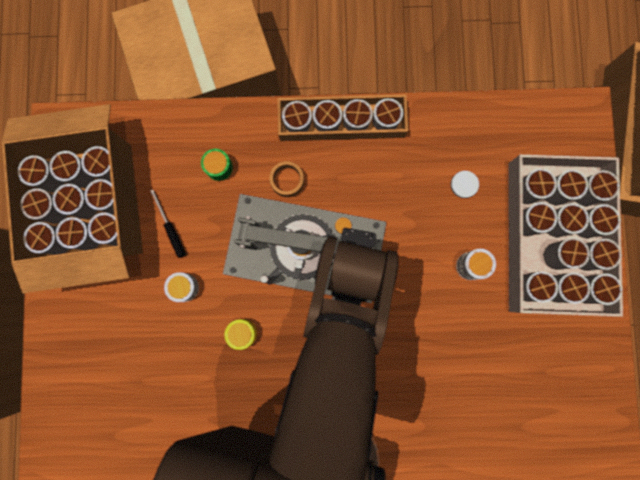

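The arm is raised with its nose at about 251 mm. The tin stands upright in the jaws at (352,360) in the crop, clear of the pad, and the bystanders are unmoved. A short hold to check stillness, then I hand in.

Request:
drive_tool:
  commands:
    - {"dx":0,"dy":0,"dz":0,"yaw":0}
    - {"dx":0,"dy":0,"dz":0,"yaw":0}
    - {"dx":0,"dy":0,"dz":0,"yaw":0}
    - {"dx":0,"dy":0,"dz":0,"yaw":0}
    - {"dx":0,"dy":0,"dz":0,"yaw":0}

```text
t: 15.58
eef_pos: [461.2, -55.6, 259.4]
tcp_rot: [3.138, 0.0, 1.362]
ft_force: [8.3, -3.4, -4.5]
opening: 0.145
```

```bash
python3 - <<'E'
from h import *
s=env.state();print(s['eef_pos'],s['ft_force'],s['opening'],np.abs(s['qvel']).max())
print(env.job_done())
E
```

```text
[461.20103415 -55.569428   259.36611055] [ 8.31314405 -3.36061562 -4.47617263] 0.14497681687292277 0.0014663832220583393
the job is handed in; nothing more can be done
None
```

The job is handed in at about 15.6 s of the 54 s allowed, with the press arm held raised and still in the gripper. No verdict was reported.

- **Sleeve:** I turned it clockwise by the peg to about 0.82 rad, where the peg resisted with about 11.5 N. After release the peg stayed put, and the jaws were closed on the tin.
- **Latch:** I pulled the knob about 14.6 mm with the arm still down. The 9.5 N reading fits the spring at that travel.
- **Arm:** I lifted it along its arc to about 0.35 rad. The nose is at about 251 mm, roughly 10 cm higher than it was.

**Last checks:**
- The knob was still gripped at 13.8 mm opening on the 14 mm tab, and the robot was essentially at rest.
- The tin stood upright in the jaws, clear of the arm's pad.
- The bystanders looked unmoved in the last scene and top pictures, though in the top picture the robot covers tin_b and part of the press.

**What disagreed:**
- My first estimate of the turning circle was about 2.8 mm off. It put about 18 N sideways on the peg until I corrected it partway through.
- In the top view the peg detector once reported a wrong spot, so I ignored it.
- The per-jaw forces and the tin's exact centring could not be measured directly.

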